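# Open the dehumidifier's drying canister

## Task

Lift the cover plate off its two pins on top of the dehumidifier and lay it flat on the bare shelf, clear of the machine. Then unscrew the cap of the steel canister in the open bay (anticlockwise), leaving the canister down in the square socket that keeps it from turning, and stop turning when the threads let go, without wrenching on. Finish holding the cap in the gripper, level and about two centimetres clear above the canister's mouth; do not put it down or let go, and leave the mug, funnel and clip where they are.

Things in the scene. Friction and masses are not known exactly. Their poses are not given: they have to be found in the camera images.
- dehumidifier: Squat white machine, fixed, 230 (its x) x 270 (its y) x 160 mm high. Origin: centre of its underside. Grille and dial look to its -x. Its top, 160 mm up, has an open bay 160 x 160 mm centred on the origin, floor at 30 mm; in mid floor a square rim 12 mm high, 70 x 70 mm inside, is the canister's socket. Two pins, 8 mm thick and 11 mm high, stand on the top at x = 0, y = -106 and 106 mm.
- plate_handle (a point): Centre of the handle bar of the loose grey cover plate, 36 mm above the plate's underside. The bar runs along the plate's y: 94 mm long, 14 mm wide (x), 16 mm high, on two end posts, 20 mm gap under it. Plate 190 (x) x 240 (y) x 6 mm, 0.2 to 0.45 kg, level on the machine's top over the bay; the pins stand in its two 12 mm holes.
- plate: The same cover plate; origin: centre of its underside, at z = 0 when it lies flat on the shelf. Bare shelf for it lies on the machine's -y side: centred at about x = 0.48, y = -0.22 in the world, its sides parallel to the world axes, it lies clear of everything.
- canister_mouth (a point): Centre of the mouth (top of the neck) of the upright stainless canister in the bay, 113 mm above its underside, 143 mm above the shelf. Square foot 68 x 68 x 14 mm in the socket, 1 mm play all round; round body 58 mm across up to 85 mm; neck 39 mm across. Loose, 0.35 to 0.6 kg. z is its axis, up; its x is parallel to the machine's x.
- cap_center (a point): Centre of the knurled stainless screw cap on the canister: 60 mm across, 26 mm high, about 0.1 kg. Starts screwed on, 3 mm below the mouth point on the same axis, its top 7 mm under the cover plate. Its x (dark line on its top) starts -0.22 to 0.17 rad from the canister's x. Its lower edge clears the mouth once it has risen 16 mm. Lifted while still screwed on, it pulls the canister out.
- liner (a joint): Spring liner inside the cap, m: 0 with the cap tight, grows to 0.003 as the freed cap rises. It presses with 12 N, so turning the cap takes up to 0.6 N m. The cap does not rise as it turns. Anticlockwise from above (yaw grows) the threads let go at about 0.77 rad from the canister's x; the cap meets a stop at 1.35 rad, still free to lift. Clockwise it stops at -0.26 rad.
- mug: Bystander: pale ceramic mug, 80 mm across, 95 mm high, loose. Origin: centre of its underside. Not to be moved.
- funnel: Bystander: white plastic funnel standing on its wide rim, 104 mm across, 115 mm high, loose. Origin: centre of its underside. Not to be moved.
- clip: Bystander: amber plastic clip lying flat, 50 x 26 x 12 mm, loose. Origin: centre of its underside. Not to be moved.
- tackle_case: Bystander: closed plastic tackle case with a carrying handle, 206 (its x) x 306 (its y) mm, 132 mm high, fixed. Origin: centre of its underside.

How it is judged (in metres and radians):
On the way, in this order (a step that is already met when the one before it is completed fails the run):
1. the cover plate lies flat on the shelf, clear of the machine, let go (height (world z) of plate_handle below 0.042 m and angle between plate_handle's own z axis and vertical below 0.06 rad and contact force between plate and dehumidifier below 0.1 N and contact force between plate and the fingers below 0.1 N and linear speed of plate below 0.02 m/s), for 0.2 s.
2. the cap's threads are disengaged: cap risen 5 mm from the canister, which stays in its socket (z of canister_mouth in the frame of dehumidifier below 0.151 m and horizontal distance between canister_mouth and dehumidifier below 0.01 m and angle between canister_mouth's own z axis and vertical below 0.06 rad and z of cap_center in the frame of canister_mouth above 0.002 m), for 0.1 s.
At the end, for the whole second after the job is handed in: Plate flat on the shelf (0.06 rad), not touching the machine; canister upright in its socket (10 mm sideways, 8 mm up); gripper holds the cap still, level (0.2 rad), axis within 15 mm of the mouth's, lower edge 2 to 42 mm above the mouth, touching neither canister nor machine (height (world z) of plate_handle below 0.042 m and angle between each of plate_handle, canister_mouth's own z axis and vertical below 0.06 rad and contact force between each of plate, cap and dehumidifier below 0.1 N and z of canister_mouth in the frame of dehumidifier below 0.151 m and horizontal distance between canister_mouth and dehumidifier below 0.01 m and z of cap_center in the frame of canister_mouth between 0.015 and 0.055 m and horizontal distance between cap_center and canister_mouth below 0.015 m and angle between cap_center's own z axis and vertical below 0.2 rad and contact force between cap and the fingers above 2 N and contact force between cap and canister below 0.1 N and linear speed of cap below 0.03 m/s and linear speed of plate below 0.02 m/s); the arm keeps its last pose, push and grip.
It fails at once if the canister is pulled up out of its socket (raised more than 12 mm) (z of canister_mouth in the frame of dehumidifier above 0.155 m).
It fails at once if the canister is wrenched in its socket (over 60 N) instead of stopping (contact force between canister and dehumidifier above 60 N).
It fails at once if the mug is shoved more than 30 mm (distance of mug from where it was at the start of the episode above 0.03 m).
It fails at once if the funnel is shoved more than 30 mm (distance of funnel from where it was at the start of the episode above 0.03 m).
It fails at once if the clip is shoved more than 30 mm (distance of clip from where it was at the start of the episode above 0.03 m).
It also fails if it takes over 58 s, if anything falls off the work surface, if the arm or the gripper's body presses on something with over 40 N, if the wrist force passes 120 N, or if a joint passes its speed limit or range.

## Robot

A 6-joint arm with a two-finger parallel gripper is mounted at the origin on the work surface. World frame = base frame: x ahead of the robot, y to its left, z up, the work surface at z = 0. Lengths are in mm, angles in rad, forces in N, time in s.
With the tool pointing down it reaches from about 225 to 875 mm from the base axis. Payload 3.4 kg.
Tool frame: the origin (TCP) lies midway between the tips of the shut fingers; the grasp point (between the pads) lies 19 mm behind it; z points along the fingers, y is the direction in which the jaws open and shut (so a half turn about z gives the same grasp; the last joint's range is limited). The gripper opens to 85 mm and grips with 20 to 120 N. Pads are 22 mm wide; open, the fingers measure 114 mm over their backs; the gripper's body (76 mm by 85 mm) begins 54 mm behind the grasp point. The pads swing forward as they close: fully open they stand 13 mm farther back than shut.
Start: joints at [-1.256, 0.276, 1.505, -0, 1.361, -0.121], TCP at [242.731, -521.291, 231.328] pointing down, gripper open.
Joint ranges: [-2.89, 2.89], [-0.75, 2.08], [0.22, 2.7], [-1.18, 4.32], [0.11, 2.71], [-2.7, 2.7]. Speed limits (rad/s): [2.57, 2.57, 3.14, 3.14, 3.14, 3.14].

## Interface

Orientations are given as a rotation vector (axis times angle).
In Python, from rig import arm gives the robot as it stands.
- The arm moves only by the tool servo_tool, never from a script. Its argument "rows" is one flat list of numbers, 7 for each row, row after row: the turn, a rotation vector about the tool's x, y, z in degrees, then the shift along the tool's x, y, z in cm, then the finger opening in cm, from 0 to 8.54. A call has 1 to 10 rows; each row is the pose to reach, as a shift and turn from the pose commanded when the call began, along the tool's axes at that moment; what a row does not reach only later rows make up. A row lasts 1/12 s, in which the tool goes at most 41.7 mm and 7.16 degrees, less where a joint would pass 70% of its speed; a pose out of reach is approached as far as the arm can. A call with a gripper value outside its range is refused whole. The fingers move at their own pace and stop on an object; the grip force is fixed at half the most. Time passes only in rows, so rows that repeat a pose let the fingers close. It gives the time, the measured TCP pose, the force and the opening at its end, in the units of the state.
- arm.observe(): the state, without advancing time (a new reading comes with each control period).
- arm.read_camera(name): name is "side" or "top" or "wrist"; returns a dict with "image" (400x640x3 uint8, red, green, blue), "fx", "fy", "cx", "cy" (pixels), "R" (3x3) and "t" (3): a world point X has camera coordinates R X + t; the wrist camera has in their place "mount" (4x4, takes a point from camera to tool coordinates, whose origin is the TCP and whose axes are the flange's). Camera axes: x right, y down, z forward; pixel columns grow to the right and rows downward; lengths in mm; the calibration is good to about 2 mm. A picture is of the moment at which its call begins: read the wrist's pose just before it. There is no depth.
- arm.hand_in(): hands the job in, once; it reports no verdict.
The state is a dict: "time_s": time; "qpos": joint angles; "qd": joint speeds; "tau": joint torques, N m; "eef_pos": TCP position; "tool_rot": TCP orientation; "force": force on the tool from outside, world axes, zero at the start; "ft_torque": the same for the moment, N m; "width": finger opening in mm.
Only numpy, scipy, OpenCV 4.12 (cv2) and the standard library are available. Lean on these libraries where they do the work, as an engineer would, in place of code of your own. Each camera call takes 0.05 s, during which the arm holds its last target.

## Working session

There is one attempt and no reset: what is moved stays moved. The work goes in short steps, Python scripts to look and compute and a tool call to move; the robot and the scene stay as the last step left them, time stands still between calls to the robot, and variables do not carry over. Pictures are saved under pics/ and viewed, and the job is handed in when it is done.

Besides the shell and the picture viewer there is one more tool, called after ">>>" as a command line: name --argument value ..., lists and objects as JSON in quotes. servo_tool: Moves the arm, as the interface text tells. Its arguments: {"type":"object","properties":{"rows":{"type":"array","items":{"type":"number"}}},"required":["rows"]}

```bash
ls; mkdir -p pics
python3 - <<'E'
from rig import arm
import cv2,numpy as np
print(arm.observe())
for n in ["side","top","wrist"]:
    c=arm.read_camera(n); cv2.imwrite(f"pics/{n}0.png",c["image"][:,:,::-1])
    print({k:(np.round(v,4).tolist() if k!="image" else 0) for k,v in c.items()})
E
```

```text
pics
{'time_s': 0.0, 'qpos': array([-1.25602640e+00,  2.76620126e-01,  1.50614115e+00, -4.32053323e-05,
        1.36071552e+00, -1.21005218e-01]), 'qd': array([-0.00169217, -0.00062401, -0.00133074, -0.00120329,  0.00087324,
       -0.0005399 ]), 'tau': array([-7.32225053e-04, -4.16777980e+01, -2.45807809e+01, -3.12652573e-04,
        1.10620604e-02, -9.07363528e-06]), 'eef_pos': array([ 242.52566742, -520.75711354,  230.42219991]), 'tool_rot': array([-3.06548360e+00, -6.78719990e-01,  3.52126214e-04]), 'force': array([0.58474958, 0.04130177, 0.99565542]), 'ft_torque': array([ 0.09821415,  0.02462354, -0.00858379]), 'width': 85.11262167308581}
{'image': 0, 'fx': 385.0167, 'fy': 385.0167, 'cx': 320.4961, 'cy': 197.6393, 'R': [[0.9511, -0.3087, -0.0055], [-0.2329, -0.7055, -0.6693], [0.2028, 0.6379, -0.743]], 't': [-569.2662, 51.1014, 1276.6216]}
{'image': 0, 'fx': 388.1059, 'fy': 388.1059, 'cx': 315.5311, 'cy': 196.4027, 'R': [[-0.0079, -1.0, 0.0044], [-0.9896, 0.0072, -0.1438], [0.1438, -0.0055, -0.9896]], 't': [-227.5574, 566.2834, 1233.9787]}
{'image': 0, 'fx': 322.7051, 'fy': 322.7051, 'cx': 318.5022, 'cy': 196.2115, 'mount': [[-0.0014, -0.9632, -0.2688, 68.6215], [1.0, -0.0013, -0.0006, -0.2513], [0.0002, -0.2688, 0.9632, -144.0104], [0.0, 0.0, 0.0, 1.0]]}
```

View pics/side0.png

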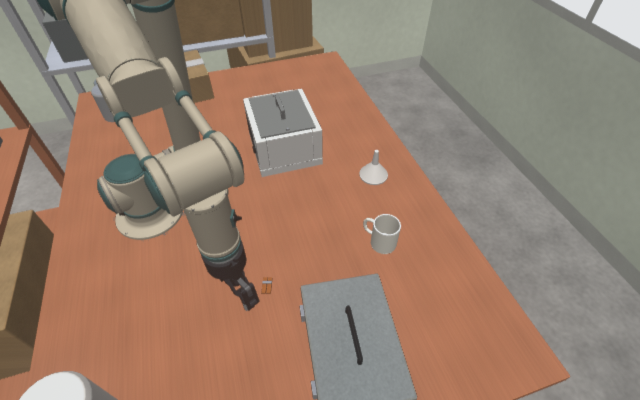

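View pics/top0.png

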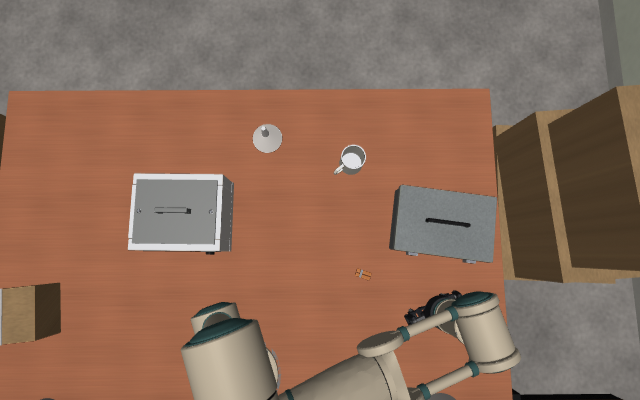

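View pics/wrist0.png

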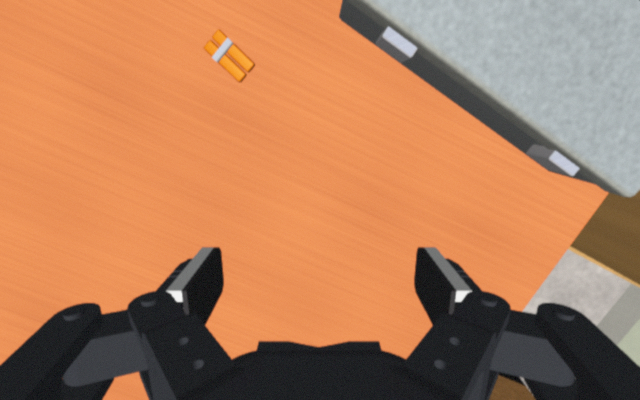

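Top view: machine at about (178,212), with the handle bar at about (172,210) and the pins at (139,211) and (210,212). The mug is at (352,160), the funnel at (267,138), the clip at (364,274), and the tackle case at (443,223).

```bash
cat > h.py <<'E'
import numpy as np,cv2
from scipy.spatial.transform import Rotation as Ro
def ray(c,uv,st=None):
    d=np.array([(uv[0]-c["cx"])/c["fx"],(uv[1]-c["cy"])/c["fy"],1.])
    if "mount" in c:
        M=np.array(c["mount"]);R=Ro.from_rotvec(st["tool_rot"]).as_matrix()
        return R@M[:3,3]+st["eef_pos"], R@(M[:3,:3]@d)
    R=np.array(c["R"]);t=np.array(c["t"]); return -R.T@t, R.T@d
def onplane(c,uv,z,st=None):
    o,d=ray(c,uv,st); return o+d*(z-o[2])/d[2]
def proj(c,X,st=None):
    X=np.array(X,float)
    if "mount" in c:
        M=np.array(c["mount"]);R=Ro.from_rotvec(st["tool_rot"]).as_matrix()
        p=M[:3,:3].T@(R.T@(X-st["eef_pos"])-M[:3,3])
    else: p=np.array(c["R"])@X+np.array(c["t"])
    return np.array([c["fx"]*p[0]/p[2]+c["cx"],c["fy"]*p[1]/p[2]+c["cy"]])
def big(img,box,s,fn):
    x0,y0,x1,y1=box; cv2.imwrite(fn,cv2.resize(img[y0:y1,x0:x1,::-1],None,fx=s,fy=s,interpolation=cv2.INTER_CUBIC))
E
python3 - <<'E'
from rig import arm
from h import *
c=arm.read_camera("top");im=c["image"]
big(im,(120,160,245,265),5,"pics/topz.png")
s=arm.read_camera("side");big(s["image"],(230,80,335,180),6,"pics/sidez.png")
# white top outer
hsv=cv2.cvtColor(im,cv2.COLOR_RGB2HSV)
m=((hsv[...,2]>205)&(hsv[...,1]<40)).astype(np.uint8);m[:, 245:]=0;m[:150]=0
g=((abs(hsv[...,2].astype(int)-im[215,190].max())<25)&(hsv[...,1]<50)).astype(np.uint8);g[:,:132]=0;g[:,222:]=0;g[:175]=0;g[250:]=0
print(im[215,190],im[177,180],im[210,172])
for nm,mm,z in (("white",m,160),("plate",g,166)):
    cs,_=cv2.findContours(mm,cv2.RETR_EXTERNAL,2);k=max(cs,key=cv2.contourArea)
    r=cv2.minAreaRect(k);b=cv2.boxPoints(r);print(nm,r)
    P=np.array([onplane(c,p,z) for p in b]);print(P.round(1).tolist(),P.mean(0))
E
```

```text
[139 139 138] [222 223 225] [136 137 135]
white ((173.48619079589844, 244.7157440185547), (90.9827651977539, 10.46523380279541), 0.6510604023933411)
[[395.2, 316.6, 160.0], [425.5, 318.1, 160.0], [420.4, 52.2, 160.0], [390.1, 51.7, 160.0]] [407.80547409 184.65823022 160.        ]
plate ((174.50030517578125, 211.47857666015625), (84.3485336303711, 64.16487884521484), 0.8184555172920227)
[[413.7, 303.5, 166.0], [603.3, 312.1, 166.0], [597.9, 61.4, 166.0], [408.3, 58.6, 166.0]] [505.78985167 183.90765705 166.        ]
```

View pics/topz.png

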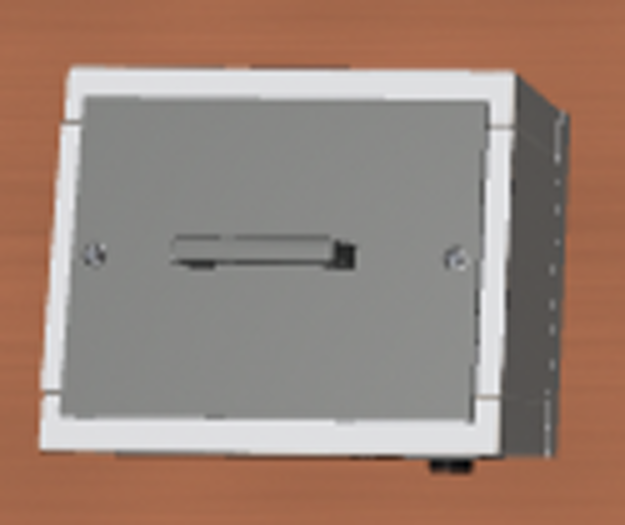

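View pics/sidez.png

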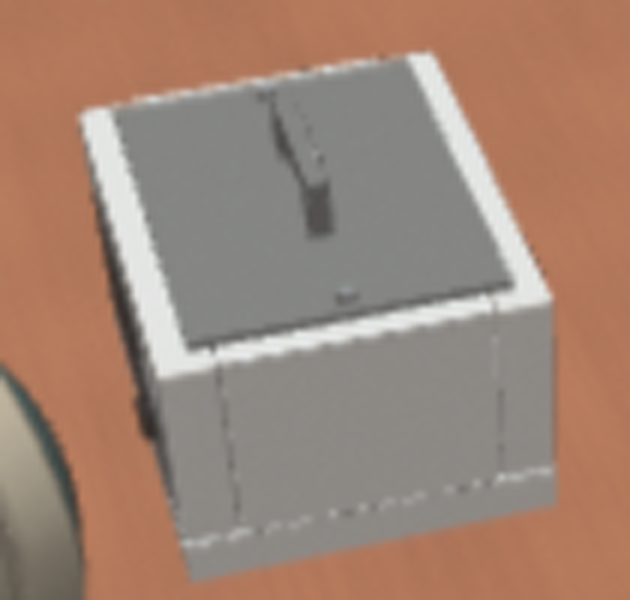

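The zoom shows plate corners at (85,97), (488,101), (473,421), (60,415) and pins at (94,254) and (457,259). I'll turn these into positions.

Run:
```python
from rig import arm
from h import *
c=arm.read_camera("top");s=arm.read_camera("side")
f=lambda p,z:onplane(c,(p[0]/5+120-.4,p[1]/5+160-.4),z)[:2]
for nm,pts,z in (("plate",[(85,97),(488,101),(473,421),(60,415)],166),("white",[(70,68),(515,72),(500,456),(40,450)],160),("pins",[(94,254),(457,259)],169),("bar",[(170,236),(330,236),(336,264),(175,262)],204)):
    P=np.array([f(p,z) for p in pts]);print(nm,P.round(1).tolist(),P.mean(0).round(1))
    d=P[0]-P[1] if nm!="plate" and nm!="white" else (P[0]+P[3]-P[1]-P[2])
    print(" yaw of y axis",np.arctan2(-d[0],d[1]))
    if len(P)==4:
        d=P[0]+P[1]-P[2]-P[3];print(" yaw x",np.arctan2(d[1],d[0]))
g=lambda p,z:onplane(s,(p[0]/6+230-.4,p[1]/6+80-.4),z)[:2]
for nm,pts,z in (("plate",[(115,108),(408,58),(513,285),(190,345)],166),("white",[(80,115),(432,54),(552,300),(160,376)],160),("bar",[(272,93),(298,93),(328,180),(305,183)],204)):
    P=np.array([g(p,z) for p in pts]);print("side",nm,P.round(1).tolist(),P.mean(0).round(1))
```

```text
plate [[602.6, 300.8], [598.5, 61.2], [409.4, 64.5], [414.7, 304.3]] [506.3 182.7]
 yaw of y axis -0.019702060611854172
 yaw x -0.018206572333725062
white [[621.6, 313.6], [617.2, 47.0], [389.1, 49.7], [394.7, 317.5]] [505.7 182. ]
 yaw of y axis -0.018491011525196756
 yaw x -0.014641918899023065
pins [[508.3, 288.7], [503.8, 75.9]] [506.  182.3]
 yaw of y axis -0.021283775763568547
bar [[514.4, 230.2], [513.7, 139.3], [497.6, 135.2], [499.5, 226.6]] [506.3 182.9]
 yaw of y axis -0.007381779350252795
 yaw x 0.2425670958101768
side plate [[417.8, 304.5], [605.3, 300.7], [598.9, 57.8], [413.4, 63.2]] [508.9 181.6]
side white [[396.5, 313.1], [623.5, 309.6], [618.1, 45.2], [393.0, 49.6]] [507.8 179.4]
side bar [[503.8, 231.6], [518.5, 226.7], [513.6, 135.8], [500.5, 137.2]] [509.1 182.8]
```

Run:
```python
from rig import arm
from h import *
c=arm.read_camera("top");big(c["image"],(320,130,510,290),4,"pics/topr.png")
for nm,p,z in (("mugrim",(353,155),95),("handle",(337,172),50),("clip",(364,274),12),("case1",(400,186),132),("case2",(391,249),132),("case3",(495,262),132),("case4",(495,197),132),("fun",(267,138),10)): print(nm,onplane(c,p,z).round())
for p in [(385,-340,0),(385,-100,0),(575,-100,0),(575,-340,0)]: print(proj(c,p).round())
st=arm.observe();print(Ro.from_rotvec(st["tool_rot"]).as_matrix().round(3))
```

```text
mugrim [ 690. -352.   95.]
handle [ 644. -303.   50.]
clip [ 311. -388.   12.]
case1 [ 582. -491.  132.]
case2 [ 391. -456.  132.]
case3 [ 350. -765.  132.]
case4 [ 546. -780.  132.]
fun [773. -67.  10.]
[348. 251.]
[276. 252.]
[277. 195.]
[347. 195.]
[[ 0.907  0.422 -0.   ]
 [ 0.422 -0.907  0.   ]
 [-0.    -0.    -1.   ]]
```

View pics/topr.png

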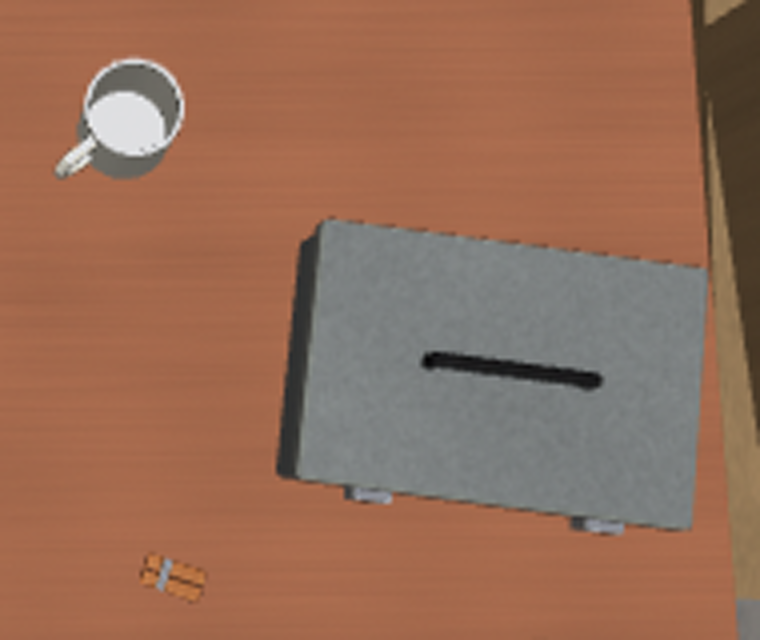

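Everything matches: machine centre (507, 182), yaw -0.019. The planned plate spot is clear. I'll move above the handle with the jaws along the machine's x.

>>> servo_tool --rows '[0,0,-64,53.7,-52.7,-6,8.5,0,0,-64,53.7,-52.7,-6,8.5,0,0,-64,53.7,-52.7,-6,8.5,0,0,-64,53.7,-52.7,-6,8.5,0,0,-64,53.7,-52.7,-6,8.5,0,0,-64,53.7,-52.7,-6,8.5,0,0,-64,53.7,-52.7,-6,8.5,0,0,-64,53.7,-52.7,-6,8.5,0,0,-64,53.7,-52.7,-6,8.5,0,0,-64,53.7,-52.7,-6,8.5]'

```text
time_s: 1.23
eef_pos: [388.8, -130.5, 264.9]
tool_rot: [2.237, 2.204, 0.001]
force: [1.1, -0.5, -0.9]
width: 84.7
```

```bash
cat > go.py <<'E'
import sys
from rig import arm
from h import *
def go(x,y,z,yaw):
    st=arm.observe();R=Ro.from_rotvec(st["tool_rot"]).as_matrix()
    Rt=np.array([[np.cos(yaw),np.sin(yaw),0],[np.sin(yaw),-np.cos(yaw),0],[0,0,-1]])
    print("t",round(st["time_s"],2),"eef",st["eef_pos"].round(1),"yaw",round(np.arctan2(R[1,0],R[0,0]),3),"tilt",R[2].round(3),"w",round(st["width"],1),"F",st["force"].round(1),"T",st["ft_torque"].round(2),"q",st["qpos"].round(2))
    print("turn",np.degrees(Ro.from_matrix(R.T@Rt).as_rotvec()).round(1),"shift cm",(R.T@(np.array([x,y,z])-st["eef_pos"])/10).round(2))
if __name__=="__main__": go(*map(float,sys.argv[1:]))
E
python3 go.py 507 182.3 290 1.552
```

```text
t 1.23 eef [ 388.8 -130.5  264.9] yaw 1.556 tilt [-0.001  0.001 -1.   ] w 84.7 F [ 1.1 -0.5 -0.9] T [-0.07  0.   -0.03] q [-0.49  0.    1.75 -0.    1.38 -0.48]
turn [0.1 0.  0.2] shift cm [31.45 11.36 -2.51]
```

>>> servo_tool --rows '[0,0,0,31.4,11.4,-2.5,8.5,0,0,0,31.4,11.4,-2.5,8.5,0,0,0,31.4,11.4,-2.5,8.5,0,0,0,31.4,11.4,-2.5,8.5,0,0,0,31.4,11.4,-2.5,8.5,0,0,0,31.4,11.4,-2.5,8.5,0,0,0,31.4,11.4,-2.5,8.5,0,0,0,31.4,11.4,-2.5,8.5,0,0,0,31.4,11.4,-2.5,8.5,0,0,0,31.4,11.4,-2.5,8.5]'

```text
time_s: 2.07
eef_pos: [508.7, 181.5, 289.0]
tool_rot: [-2.237, -2.206, 0.001]
force: [-0.4, -0.9, -0.5]
width: 85.1
```

```bash
python3 go.py 507 182.3 179 1.552
python3 - <<'E'
from rig import arm
from h import *
st=arm.observe();c=arm.read_camera("wrist");cv2.imwrite("pics/w1.png",c["image"][:,:,::-1])
print(proj(c,(507,182.3,204),st))
E
```

```text
t 2.07 eef [508.7 181.5 289. ] yaw 1.557 tilt [-0. -0. -1.] w 85.1 F [-0.4 -0.9 -0.5] T [-0.04  0.08  0.03] q [ 0.21  0.2   1.47 -0.    1.47  0.23]
turn [-0.   0.   0.3] shift cm [ 0.08 -0.16 11.  ]
[315.92035452 201.23733831]
```

View pics/w1.png

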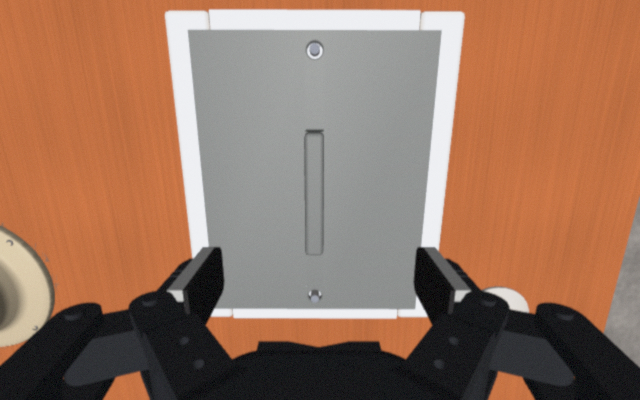

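The bar in the wrist view runs from (314,133) to (314,254), with pins at (314,50) and (315,296).

Run:
```python
from rig import arm
from h import *
st=arm.observe();c=arm.read_camera("wrist")
for p,z in (((314,133),204),((314,254),204),((314.5,50),171),((315,296),171),((190,30),166),((441,30),166),((415,308),166),((210,308),166)): print(p,onplane(c,p,z,st).round(1))
```

```text
(314, 133) [505.9 230.3 204. ]
(314, 254) [504. 138. 204.]
(314.5, 50) [507.1 288.8 171. ]
(315, 296) [503.2  79.6 171. ]
(190, 30) [413.9 305.  166. ]
(441, 30) [602.2 301.7 166. ]
(415, 308) [597.9  61.8 166. ]
(210, 308) [402.9  65.1 166. ]
```

>>> servo_tool --rows '[0,0,0.2,0.1,-0.25,4,8.5,0,0,0.2,0.1,-0.25,8,8.5,0,0,0.2,0.1,-0.25,10,8.5,0,0,0.2,0.1,-0.25,11,6,0,0,0.2,0.1,-0.25,11,3,0,0,0.2,0.1,-0.25,11,0,0,0,0.2,0.1,-0.25,11,0,0,0,0.2,0.1,-0.25,11,0,0,0,0.2,0.1,-0.25,11,0,0,0,0.2,0.1,-0.25,11,0]'

```text
time_s: 3.0
eef_pos: [506.7, 180.6, 181.3]
tool_rot: [2.244, 2.196, 0.004]
force: [-1.0, -0.4, 5.5]
width: 13.1
```

```bash
python3 go.py 506 183 280 1.552
```

```text
t 3.0 eef [506.7 180.6 181.3] yaw 1.549 tilt [ 0.     0.003 -1.   ] w 13.1 F [-1.  -0.4  5.5] T [-0.12  0.13 -0.02] q [ 0.21  0.25  1.67 -0.    1.22  0.23]
turn [ 0.2 -0.  -0.2] shift cm [ 0.24 -0.05 -9.87]
```

Gripped (13.1 mm). Lift straight up slowly, then check the weight.

>>> servo_tool --rows '[0,0,0,0,0,0,0,0,0,0,0,0,-0.5,0,0,0,0,0,0,-1,0,0,0,0,0,0,-2,0,0,0,0,0,0,-3,0,0,0,0,0,0,-4,0,0,0,0,0,0,-5.5,0,0,0,0,0,0,-7,0,0,0,0,0,0,-8,0,0,0,0,0,0,-8,0]'

```text
time_s: 3.83
eef_pos: [507.4, 180.9, 262.5]
tool_rot: [2.243, 2.195, 0.008]
force: [0.9, 0.3, -2.7]
width: 12.9
```

```bash
python3 go.py 480 -220 250 1.5708
python3 - <<'E'
from rig import arm
from h import *
c=arm.read_camera("side");cv2.imwrite("pics/s2.png",c["image"][:,:,::-1])
E
```

```text
t 3.83 eef [507.4 180.9 262.5] yaw 1.549 tilt [ 0.001  0.006 -1.   ] w 12.9 F [ 0.9  0.3 -2.7] T [0.04 0.02 0.01] q [ 0.21  0.2   1.53 -0.    1.4   0.23]
turn [ 0.3 -0.1 -1.2] shift cm [-40.14  -1.89   1.19]
```

View pics/s2.png

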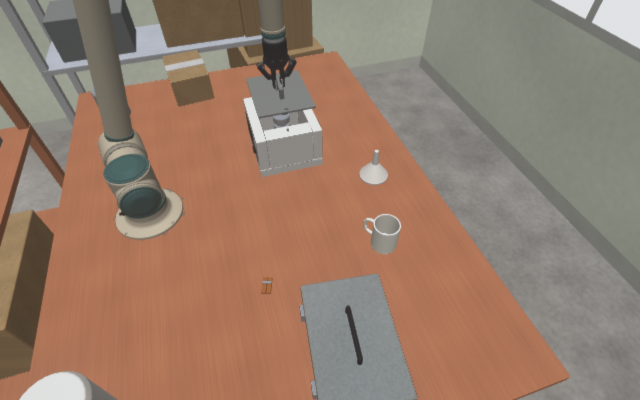

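The plate hangs level over the machine, and the cap is visible in the bay at about (281,117). Next, carry it across at the same height.

>>> servo_tool --rows '[0,0,0,-2,-0.1,0,0,0,0,0,-5,-0.2,0,0,0,0,0,-9,-0.4,0,0,0,0,-0.5,-13,-0.6,0,0,0,0,-0.5,-17,-0.8,0,0,0,0,-1,-21,-1,0,0,0,0,-1,-25,-1.2,0,0,0,0,-1.2,-29,-1.4,0,0,0,0,-1.2,-33,-1.6,0,0,0,0,-1.2,-36,-1.8,0,0]'

```text
time_s: 4.72
eef_pos: [479.1, -182.0, 258.5]
tool_rot: [-2.223, -2.219, 0.002]
force: [0.3, 0.4, -2.7]
width: 12.8
```

```bash
python3 go.py 480 -220 110 1.5708
```

```text
t 4.72 eef [ 479.1 -182.   258.5] yaw 1.569 tilt [-0.001 -0.001 -1.   ] w 12.8 F [ 0.3  0.4 -2.7] T [-0.01 -0.04  0.04] q [-0.5   0.17  1.58 -0.    1.39 -0.5 ]
turn [-0.1  0.  -0.1] shift cm [-3.78  0.12 14.85]
```

>>> servo_tool --rows '[0,0,0,-1,0,1,0,0,0,0,-2,0,3,0,0,0,0,-3.5,0,6,0,0,0,0,-3.8,0,9,0,0,0,0,-3.8,0,12,0,0,0,0,-3.8,0,15,0,0,0,0,-3.8,0,17.5,0,0,0,0,-3.8,0,19,0,0,0,0,-3.8,0,20,0,0,0,0,-3.8,0,20,0]'

```text
time_s: 5.55
eef_pos: [478.2, -215.4, 56.7]
tool_rot: [-2.218, -2.217, 0.002]
force: [-0.2, -0.4, -2.1]
width: 12.9
```

```bash
python3 go.py 480 -220 22 1.5708;python3 - <<'E'
from rig import arm
from h import *
c=arm.read_camera("side");cv2.imwrite("pics/s3.png",c["image"][:,:,::-1])
E
```

```text
t 5.55 eef [ 478.2 -215.4   56.7] yaw 1.57 tilt [ 0.003 -0.005 -1.   ] w 12.9 F [-0.2 -0.4 -2.1] T [-0.    0.03  0.01] q [-0.56  0.36  1.86  0.    0.92 -0.56]
turn [-0.3 -0.2 -0. ] shift cm [-0.47  0.2   3.47]
```

View pics/s3.png

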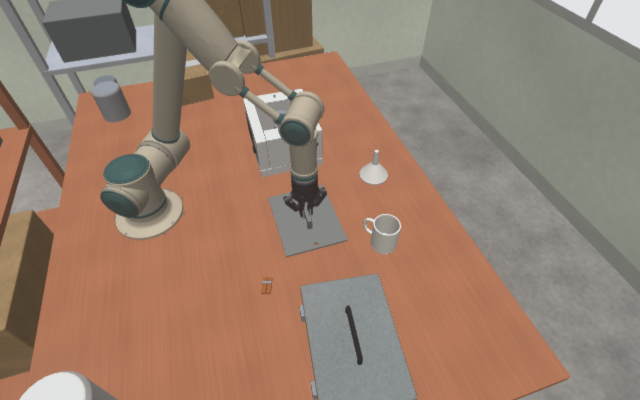

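Plate level over bare board, clear of the mug and clip. Lower it gently.

>>> servo_tool --rows '[0,0,0,-0.2,0.2,1,0,0,0,0,-0.4,0.2,2,0,0,0,0,-0.4,0.2,2.6,0,0,0,0,-0.4,0.2,3,0,0,0,0,-0.4,0.2,3.3,0,0,0,0,-0.4,0.2,3.4,0,0,0,0,-0.4,0.2,3.5,0,0,0,0,-0.4,0.2,3.5,0]'

```text
time_s: 6.27
eef_pos: [482.1, -221.1, 24.5]
tool_rot: [2.222, 2.221, 0.0]
force: [0.0, -0.2, -2.5]
width: 13.0
```

```bash
python3 go.py 480 -220 21 1.5708
```

```text
t 6.27 eef [ 482.1 -221.1   24.5] yaw 1.57 tilt [-0.  0. -1.] w 13.0 F [ 0.  -0.2 -2.5] T [ 0.05  0.07 -0.01] q [-0.56  0.41  1.89 -0.    0.84 -0.56]
turn [ 0.  0. -0.] shift cm [ 0.11 -0.22  0.35]
```

Still hanging (-2.5 N). A few more millimetres.

>>> servo_tool --rows '[0,0,0,0,0,0.1,0,0,0,0,0,0,0.2,0,0,0,0,0,0,0.3,0,0,0,0,0,0,0.4,0,0,0,0,0,0,0.4,0]'

```text
time_s: 6.68
eef_pos: [482.2, -221.1, 21.3]
tool_rot: [2.221, 2.22, 0.0]
force: [-0.5, -0.1, 3.5]
width: 12.8
```

```bash
python3 go.py 480 -220 21 1.5708
```

```text
t 6.68 eef [ 482.2 -221.1   21.3] yaw 1.57 tilt [-0.     0.001 -1.   ] w 12.8 F [-0.5 -0.1  3.5] T [ 0.11  0.16 -0.  ] q [-0.56  0.42  1.89 -0.    0.83 -0.56]
turn [ 0.  0. -0.] shift cm [ 0.11 -0.22  0.03]
```

Down on the shelf. Open, wait, and rise.

>>> servo_tool --rows '[0,0,0,0,0,0,8.5,0,0,0,0,0,0,8.5,0,0,0,0,0,0,8.5,0,0,0,0,0,0,8.5,0,0,0,0,0,0,8.5,0,0,0,0,0,-2,8.5,0,0,0,0,0,-6,8.5,0,0,0,0,0,-10,8.5,0,0,0,0,0,-14,8.5,0,0,0,0,0,-18,8.5]'

```text
time_s: 7.52
eef_pos: [481.7, -220.7, 202.2]
tool_rot: [-2.222, -2.221, 0.0]
force: [1.3, -0.2, -0.9]
width: 85.0
```

```bash
python3 go.py 507 100 330 1.5708;python3 - <<'E'
from rig import arm
from h import *
c=arm.read_camera("side");cv2.imwrite("pics/s4.png",c["image"][:,:,::-1])
c=arm.read_camera("top");cv2.imwrite("pics/t4.png",c["image"][:,:,::-1])
big(c["image"],(120,160,245,265),5,"pics/t4z.png")
E
```

```text
t 7.52 eef [ 481.7 -220.7  202.2] yaw 1.57 tilt [ 0. -0. -1.] w 85.0 F [ 1.3 -0.2 -0.9] T [-0.04 -0.    0.01] q [-0.56  0.23  1.65 -0.    1.27 -0.56]
turn [-0. -0. -0.] shift cm [ 32.08   2.51 -12.77]
```

View pics/s4.png

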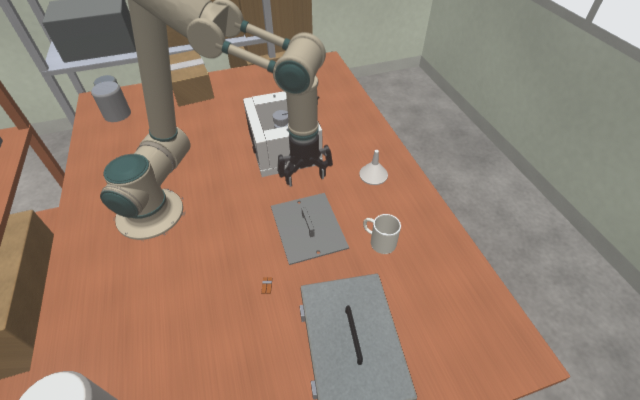

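View pics/t4z.png

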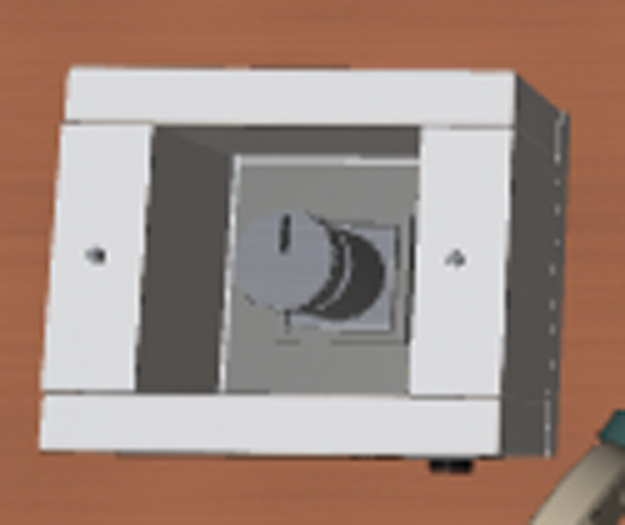

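The plate lies flat and released, and the bystanders are unmoved. The bay is open: the cap disc is at zoom (288,260), and its line points up (world +x). I'll move above it for a wrist look.

>>> servo_tool --rows '[0,0,1,40.3,2.5,-9,8.5,0,0,1,40.3,2.5,-9,8.5,0,0,1,40.3,2.5,-9,8.5,0,0,1,40.3,2.5,-9,8.5,0,0,1,40.3,2.5,-9,8.5,0,0,1,40.3,2.5,-9,8.5,0,0,1,40.3,2.5,-9,8.5,0,0,1,40.3,2.5,-9,8.5,0,0,1,40.3,2.5,-9,8.5,0,0,1,40.3,2.5,-9,8.5]'

```text
time_s: 8.45
eef_pos: [506.7, 184.3, 290.2]
tool_rot: [-2.24, -2.202, 0.001]
force: [0.8, 0.4, 1.0]
width: 85.2
```

>>> servo_tool --rows '[0,0,0,0,0,0,8.5,0,0,0,0,0,0,8.5,0,0,0,0,0,0,8.5]'

```text
time_s: 8.7
eef_pos: [506.8, 181.6, 289.4]
tool_rot: [-2.24, -2.202, 0.003]
force: [-0.2, -0.5, 0.1]
width: 85.2
```

```bash
python3 go.py 507 182.3 290 1.552;python3 - <<'E'
from rig import arm
from h import *
st=arm.observe();c=arm.read_camera("wrist");cv2.imwrite("pics/w5.png",c["image"][:,:,::-1])
print(proj(c,(507,182.3,153),st))
u,v=proj(c,(507,182.3,153),st).astype(int)
big(c["image"],(u-70,v-60,u+70,v+60),5,"pics/w5z.png");print(u-70,v-60)
E
```

```text
t 8.7 eef [506.8 181.6 289.4] yaw 1.554 tilt [-0.001 -0.002 -1.   ] w 85.2 F [-0.2 -0.5  0.1] T [ 0.03  0.02 -0.01] q [ 0.22  0.19  1.47 -0.    1.48  0.23]
turn [-0.1  0.1  0.1] shift cm [ 0.07  0.02 -0.06]
[318.68900871 184.83019872]
248 124
```

View pics/w5.png

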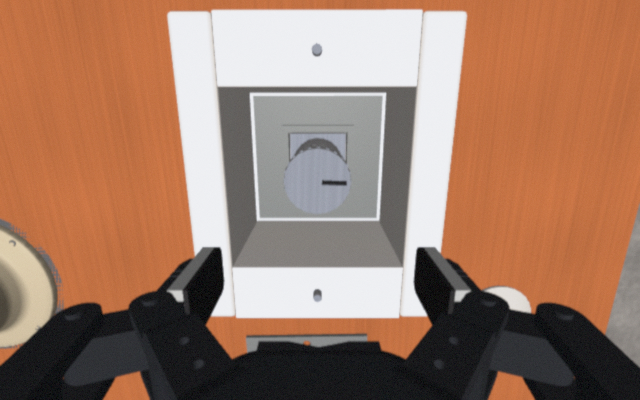

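View pics/w5z.png

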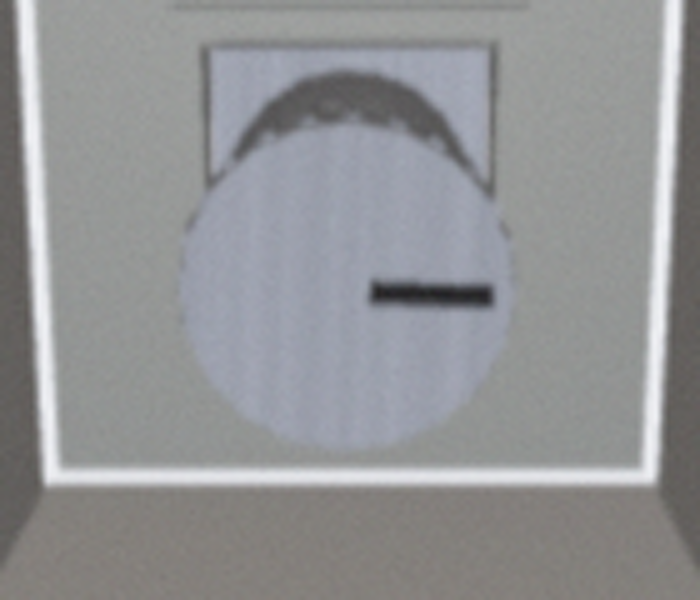

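The cap disc is centred near zoom (347,287), and the line runs from (371,291) to (492,296), close to the machine's x.

Run:
```python
from rig import arm
from h import *
st=arm.observe();c=arm.read_camera("wrist")
f=lambda p:onplane(c,(p[0]/5+248-.4,p[1]/5+124-.4),153,st)
P={k:f(p) for k,p in dict(c=(347,287),l=(181,287),r=(513,287),t=(347,124),b=(347,450),a=(371,291),e=(492,296)).items()}
for k in P: print(k,P[k].round(1))
for s,e in (("a","e"),("c","e")):
    d=P[e]-P[s];print(np.arctan2(d[1],d[0])+.019)
print(P["c"]-0, (P["l"]+P["r"]+P["t"]+P["b"])/4, P["r"][0]-P["l"][0],P["t"][1]-P["b"][1])
```

```text
c [505.6 185.2 153. ]
l [476.  185.8 153. ]
r [535.2 184.6 153. ]
t [506.2 214.1 153. ]
b [505.  154.6 153. ]
a [509.9 184.4 153. ]
e [531.4 183.  153. ]
-0.043025352360860206
-0.06421585933880936
[505.60969734 185.18946408 153.        ] [505.59863659 184.77305867 153.        ] 59.11707003140276 59.54758341721325
```

>>> servo_tool --rows '[0,0,0,0.25,-0.1,2,8.5,0,0,0,0.25,-0.1,5,8.5,0,0,0,0.25,-0.1,8,8.5,0,0,0,0.25,-0.1,10,8.5,0,0,0,0.25,-0.1,12,8.5,0,0,0,0.25,-0.1,14,8.5,0,0,0,0.25,-0.1,15.5,8.5,0,0,0,0.25,-0.1,16.5,8.5,0,0,0,0.25,-0.1,17,8.5,0,0,0,0.25,-0.1,17,8.5]'

```text
time_s: 9.63
eef_pos: [505.8, 183.4, 119.4]
tool_rot: [-2.242, -2.199, 0.003]
force: [0.0, -0.8, 0.4]
width: 85.3
```

```bash
python3 go.py 506 184 119 1.552;python3 - <<'E'
from rig import arm
from h import *
st=arm.observe();c=arm.read_camera("wrist");cv2.imwrite("pics/w6.png",c["image"][:,:,::-1])
c=arm.read_camera("side");big(c["image"],(220,60,350,170),6,"pics/s6z.png")
E
```

```text
t 9.63 eef [505.8 183.4 119.4] yaw 1.551 tilt [-0.001 -0.002 -1.   ] w 85.3 F [ 0.  -0.8  0.4] T [0.04 0.06 0.01] q [ 0.22  0.31  1.75 -0.    1.08  0.24]
turn [-0.1  0.  -0. ] shift cm [0.06 0.02 0.04]
```

View pics/w6.png

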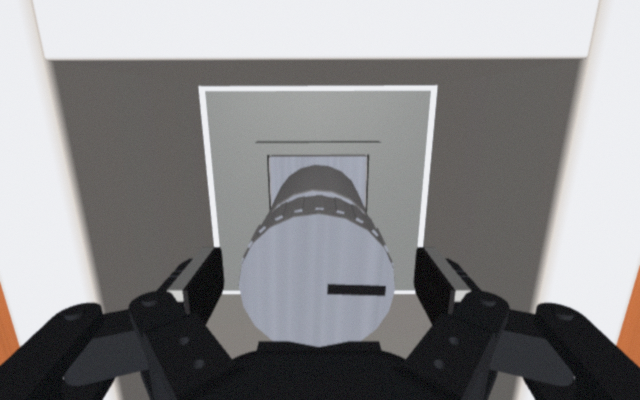

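View pics/s6z.png

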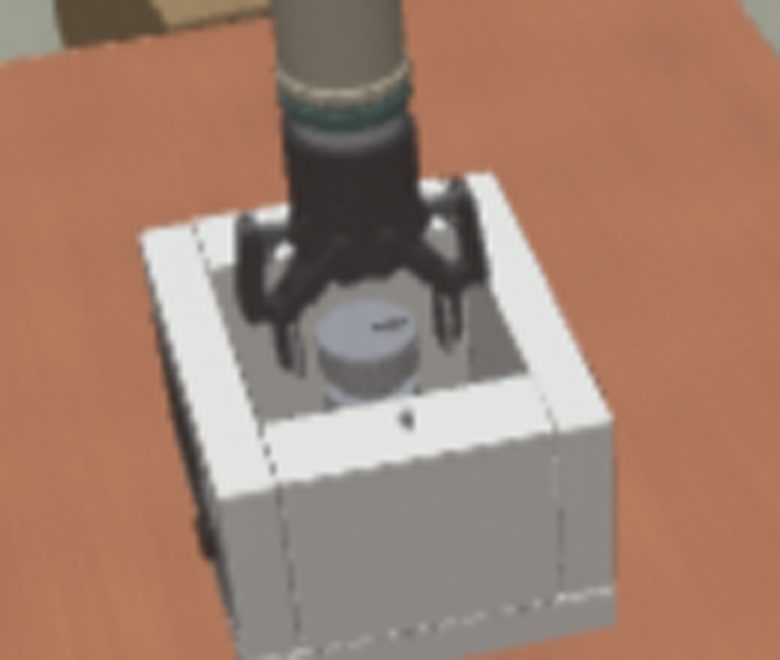

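The cap is centred between the pads at (317,284), with its line visible at (328–386,290). Close.

>>> servo_tool --rows '[0,0,0,0,0,0,7,0,0,0,0,0,0,6,0,0,0,0,0,0,5,0,0,0,0,0,0,0,0,0,0,0,0,0,0,0,0,0,0,0,0,0]'

```text
time_s: 10.23
eef_pos: [506.2, 184.6, 121.7]
tool_rot: [2.241, 2.201, 0.001]
force: [-2.0, -0.9, 5.3]
width: 58.1
```

```bash
python3 go.py 506 184 119 1.552;python3 - <<'E'
from rig import arm
from h import *
c=arm.read_camera("wrist");cv2.imwrite("pics/w7.png",c["image"][:,:,::-1])
E
```

```text
t 10.23 eef [506.2 184.6 121.7] yaw 1.553 tilt [ 0.     0.001 -1.   ] w 58.1 F [-2.  -0.9  5.3] T [-0.03  0.3  -0.06] q [ 0.22  0.31  1.75 -0.    1.08  0.24]
turn [ 0.  -0.   0.1] shift cm [-0.06 -0.02  0.27]
```

View pics/w7.png

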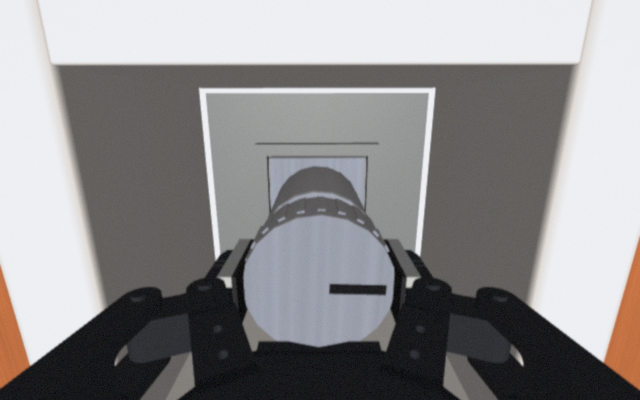

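Firm grip (58.1 mm). Start turning anticlockwise slowly: 24° first.

>>> servo_tool --rows '[0,0,-3,0,0,0,0,0,0,-6,0,0,0,0,0,0,-9,0,0,0,0,0,0,-12,0,0,0,0,0,0,-15,0,0,0,0,0,0,-18,0,0,0,0,0,0,-21,0,0,0,0,0,0,-24,0,0,0,0,0,0,-24,0,0,0,0]'

```text
time_s: 11.03
eef_pos: [506.9, 184.9, 121.5]
tool_rot: [1.733, 2.619, 0.003]
force: [-2.5, 0.2, 4.2]
width: 57.8
```

```bash
python3 go.py 506 184 119 1.552;python3 - <<'E'
from rig import arm
from h import *
c=arm.read_camera("wrist");cv2.imwrite("pics/w8.png",c["image"][:,:,::-1])
E
```

```text
t 11.03 eef [506.9 184.9 121.5] yaw 1.973 tilt [-0.     0.002 -1.   ] w 57.8 F [-2.5  0.2  4.2] T [0.21 0.03 0.1 ] q [ 0.22  0.31  1.75  0.    1.08 -0.18]
turn [ 0.1 -0.  24.1] shift cm [-0.05 -0.12  0.25]
```

View pics/w8.png

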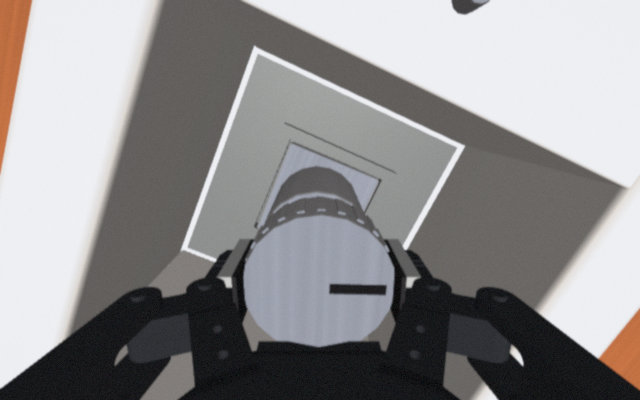

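No slip: the line stays put in the tool view and the canister foot stays square in its socket. Turn 18° more.

>>> servo_tool --rows '[0,0,-3,0,0,0,0,0,0,-6,0,0,0,0,0,0,-9,0,0,0,0,0,0,-12,0,0,0,0,0,0,-15,0,0,0,0,0,0,-18,0,0,0,0,0,0,-18,0,0,0,0]'

```text
time_s: 11.67
eef_pos: [507.7, 185.0, 121.7]
tool_rot: [1.302, 2.856, 0.004]
force: [-0.1, -0.2, 5.2]
width: 58.0
```

```bash
python3 go.py 506 184 119 1.552
```

```text
t 11.67 eef [507.7 185.  121.7] yaw 2.286 tilt [-0.002  0.003 -1.   ] w 58.0 F [-0.1 -0.2  5.2] T [ 0.14 -0.08  0.08] q [ 0.22  0.31  1.75  0.    1.08 -0.5 ]
turn [ 0.2  0.  42.1] shift cm [ 0.03 -0.19  0.27]
```

>>> servo_tool --rows '[0,0,-2,0,0,0,0,0,0,-4,0,0,0,0,0,0,-6,0,0,0,0,0,0,-8,0,0,0,0,0,0,-8,0,0,0,0]'

```text
time_s: 12.08
eef_pos: [507.7, 185.2, 122.2]
tool_rot: [1.101, 2.939, 0.004]
force: [-0.9, 0.5, 7.7]
width: 57.8
```

```bash
python3 go.py 506 184 119 1.552
```

```text
t 12.08 eef [507.7 185.2 122.2] yaw 2.425 tilt [-0.002  0.004 -1.   ] w 57.8 F [-0.9  0.5  7.7] T [0.24 0.06 0.01] q [ 0.22  0.31  1.75  0.    1.08 -0.63]
turn [ 0.2  0.  50. ] shift cm [ 0.05 -0.2   0.32]
```

>>> servo_tool --rows '[0,0,-2,0,0,0,0,0,0,-4,0,0,0,0,0,0,-5,0,0,0,0,0,0,-5,0,0,0,0]'

```text
time_s: 12.42
eef_pos: [507.6, 185.2, 122.2]
tool_rot: [0.972, 2.984, 0.004]
force: [-1.2, 0.5, 8.5]
width: 58.0
```

```bash
python3 go.py 506 184 119 1.552;python3 - <<'E'
from rig import arm
from h import *
c=arm.read_camera("wrist");cv2.imwrite("pics/w9.png",c["image"][:,:,::-1])
E
```

```text
t 12.42 eef [507.6 185.2 122.2] yaw 2.512 tilt [-0.002  0.003 -1.   ] w 58.0 F [-1.2  0.5  8.5] T [ 0.27  0.09 -0.05] q [ 0.22  0.31  1.75  0.    1.08 -0.72]
turn [ 0.2  0.  55. ] shift cm [ 0.06 -0.2   0.32]
```

View pics/w9.png

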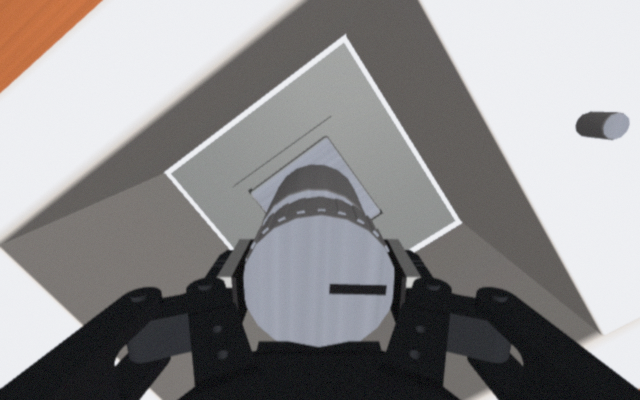

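Between 42° and 50° of turn the upward push rose (5→8 N), the tool rose 0.5 mm and the moment changed: the threads let go. I stop turning (about 0.91 rad) and lift a few millimetres as a test.

>>> servo_tool --rows '[0,0,0,0,0,-0.1,0,0,0,0,0,0,-0.2,0,0,0,0,0,0,-0.3,0,0,0,0,0,0,-0.4,0,0,0,0,0,0,-0.5,0,0,0,0,0,0,-0.6,0,0,0,0,0,0,-0.6,0,0,0,0,0,0,-0.6,0]'

```text
time_s: 13.13
eef_pos: [505.9, 184.2, 125.9]
tool_rot: [-0.971, -2.987, 0.002]
force: [-0.3, -0.6, -1.6]
width: 58.0
```

```bash
python3 go.py 506 184 119 1.552;python3 - <<'E'
from rig import arm
from h import *
c=arm.read_camera("wrist");cv2.imwrite("pics/w10.png",c["image"][:,:,::-1])
E
```

```text
t 13.13 eef [505.9 184.2 125.9] yaw 2.513 tilt [ 0.001 -0.001 -1.   ] w 58.0 F [-0.3 -0.6 -1.6] T [ 0.09 -0.02 -0.01] q [ 0.22  0.3   1.75 -0.    1.09 -0.72]
turn [-0.1  0.  55. ] shift cm [-0.02 -0.01  0.69]
```

View pics/w10.png

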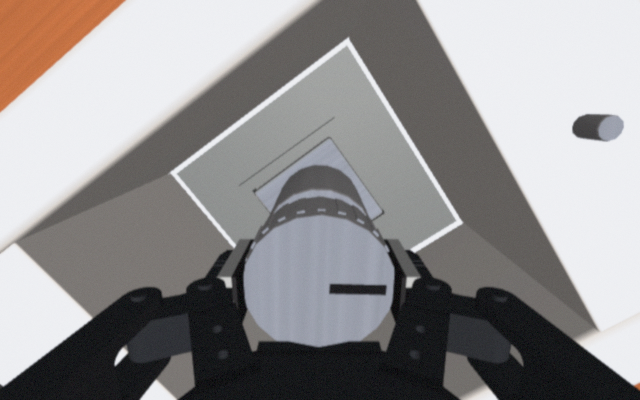

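The force is now just the cap's weight (-1.6 N), so it is free. Raise it to about 2 cm clear.

>>> servo_tool --rows '[0,0,0,0,0,-0.4,0,0,0,0,0,0,-0.8,0,0,0,0,0,0,-1.2,0,0,0,0,0,0,-1.7,0,0,0,0,0,0,-2.2,0,0,0,0,0,0,-2.7,0,0,0,0,0,0,-3.1,0,0,0,0,0,0,-3.4,0,0,0,0,0,0,-3.4,0,0,0,0,0,0,-3.4,0]'

```text
time_s: 14.02
eef_pos: [506.4, 184.5, 160.6]
tool_rot: [0.971, 2.987, 0.0]
force: [-0.2, -0.1, -0.9]
width: 57.8
```

>>> servo_tool --rows '[0,0,0,0,0,0,0,0,0,0,0,0,0,0,0,0,0,0,0,0,0,0,0,0,0,0,0,0]'

```text
time_s: 14.35
eef_pos: [506.2, 184.5, 160.1]
tool_rot: [-0.971, -2.987, 0.001]
force: [0.1, -0.5, 0.2]
width: 57.8
```

```bash
python3 go.py 506 184 159.5 2.51;python3 - <<'E'
from rig import arm
from h import *
c=arm.read_camera("wrist");cv2.imwrite("pics/w11.png",c["image"][:,:,::-1])
c=arm.read_camera("side");cv2.imwrite("pics/s11.png",c["image"][:,:,::-1]);big(c["image"],(220,60,350,170),6,"pics/s11z.png")
E
```

```text
t 14.35 eef [506.2 184.5 160.1] yaw 2.513 tilt [ 0. -0. -1.] w 57.8 F [ 0.1 -0.5  0.2] T [ 0.03 -0.03  0.02] q [ 0.22  0.27  1.7  -0.    1.17 -0.72]
turn [-0.  -0.   0.2] shift cm [-0.01 -0.05  0.06]
```

View pics/w11.png

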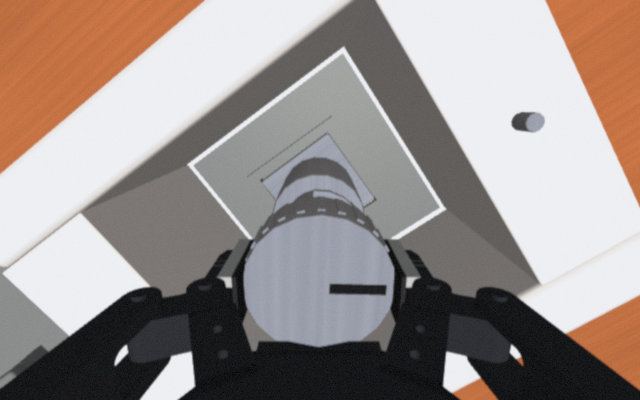

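View pics/s11z.png

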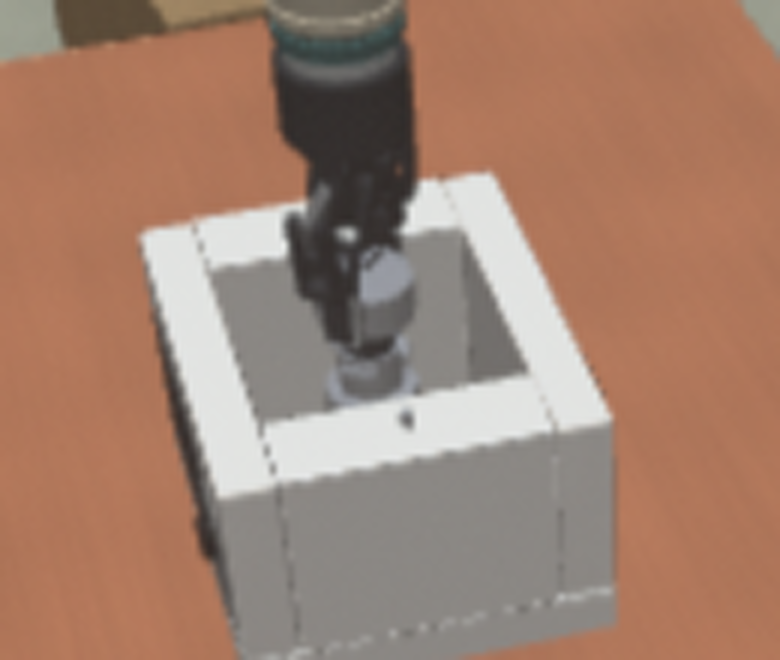

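View pics/s11.png

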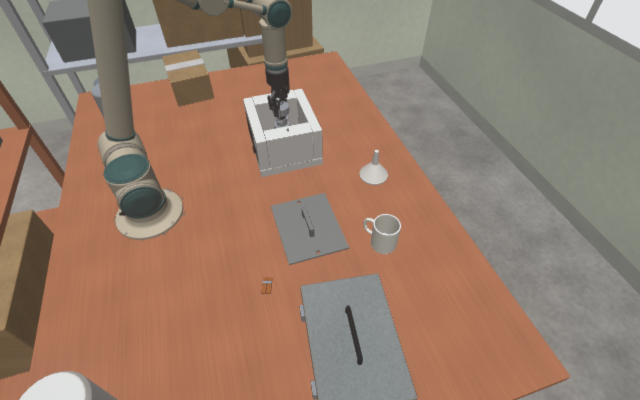

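The cap is held level above the open neck (zoomed side view, neck at about (370,365)) with the canister in its socket. The plate is flat, and the mug, funnel and clip are in place.

```bash
python3 -c "
from rig import arm
print(arm.hand_in())"
```

```text
the job is handed in; nothing more can be done
None
```

The job is handed in after about 14 s of robot time. No verdict was reported, so what follows is from my own checks.

- **Cover plate:** I lifted it off its pins by the handle and laid it flat on the bare shelf near (482, -221) mm. It is let go and clear of the machine.
- **Cap:** I turned it 55° anticlockwise. It began at about -0.05 rad from the canister's x and ended at about 0.91 rad, well before the 1.35 rad stop. The threads let go between 42° and 50°: the upward push grew from 5 to 8 N, the tool rose 0.5 mm and the twisting moment fell away. A 6 mm test lift then showed only the cap's weight, about 1.6 N, so I raised the cap the rest of the way.
- **Last checks:**
  - The cap is gripped at 57.8 mm, level and still.
  - By tool height, its lower edge is about 22 to 23 mm above the mouth. By the measured positions, the axes agree to a millimetre or two.
  - The pictures show the canister still square in its socket and the mug, funnel and clip where they were.
- **Disagreements:**
  - Positions from the different views differed by 1 to 3 mm, within calibration.
  - The last force reading was 0.2 N instead of about -1 N, which is sensor noise.

No checks failed.

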